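# Tare a lab balance with its touch-free switches

## Task

Tare the balance for the empty dish on its pan and print the zero. With your fingertips gently push the glass top cover of its draft shield fully shut, without gripping it; then hold your fingertips about two centimetres straight above the dark window of the round touch-free switch (tare) for two seconds, and after that do the same above the dark window of the oblong one (print). Do not touch either switch, leave everything else where it is, and finish with the hand well clear of both switches.

Things in the scene. Friction and masses are not known exactly. Their poses are not given: they have to be found in the camera images.
- balance: precision balance, fixed to the bench: off-white, 200 mm wide (y), 340 deep (x), origin at the centre of its underside. Its front, with control panel and display, faces its own -x, towards the robot. Panel top about 85 mm high for the front 100 mm; behind it a clear glass weighing chamber (180 mm wide, x from -72 to +92 mm of the origin) and a housing at the back, both 184 mm high
- cover (a joint): the clear glass top cover (166 x 188 mm, 5 to 7 mm thick, grey rim; its top is 191 mm above the bench) slides level along the balance's x axis: 0 m = fully shut (nearest the balance's front, against its stop), growing up to 0.11 as it is slid back (+x of the balance). It moves freely at 1 to 3 N and stays where it is left
- cover_bar (a point): centre of the top of the grey finger bar on the cover: an upright bar 80 mm long (across, along the balance's y), 16 mm thick (x), its top 211 mm above the bench and 22 mm above the glass at its foot. It moves with the cover. To shut the cover push the bar's rear face towards the balance's front (-x of the balance)
- round_switch: touch-free tare switch, loose: off-white low round puck, 66 mm across, 26 mm high, 90 g, origin at the centre of its underside. Stands on one side of the balance (left or right)
- round_window (a point): centre of the dark sensor window (24 mm across, flush) in the middle of the round switch's top; its z axis points up
- oblong_switch: touch-free print switch, loose: off-white oblong box 96 (its x) x 52 (y) x 26 mm high, 120 g, origin at the centre of its underside. Stands on the other side of the balance, at any yaw
- oblong_window (a point): centre of the dark sensor window (24 mm across, flush) in the top of the oblong switch, 26 mm from its middle towards its own +x end; its z axis points up
- weighing_dish: empty shallow aluminium dish, 60 mm across, 14 high, on the pan inside the glass chamber; leave it
- stopper: beige rubber stopper, tapered, blunt, 54 mm across, 34 high, origin under its centre; leave it
- petri_dish: clear Petri dish, 92 mm across, 16 mm high, origin under its centre; leave it
- weight: steel calibration weight with a knob, 38 mm across, 62 high, origin under its centre; leave it
- timer: white bench timer, 55 x 75 x 24 mm, with a grey-green display and three grey keys, origin under its centre; leave it
- spatula: lab spatula lying flat, about 210 mm long along its x, 7 mm high; leave it
- jar: amber jar with a white cap, 60 mm across, 85 high, origin under its centre; leave it
There are look-alikes about, which are no part of the job. Leave any blue or red look-alike of the round_switch alone. Leave any red look-alike of the oblong_switch alone.

How it is judged:
By the outcome, as a careful person would: the job done as asked, in the order asked, and still so for the second after the job is handed in, with the robot touching nothing.
It also fails if it takes over 70 s, if anything falls off the work surface, if the arm or the gripper's body presses on something with over 40 N, if the wrist force passes 120 N, or if a joint passes its speed limit or range.

## Robot

A 6-joint arm with a two-finger parallel gripper is mounted at the origin on the work surface. World frame = base frame: x ahead of the robot, y to its left, z up, the work surface at z = 0. Lengths are in m, angles in rad, forces in N, time in s.
With the tool pointing down it reaches from about 0.325 to 0.9 m from the base axis. Payload 6.1 kg.
Tool frame: the origin (TCP) lies on the centre line of the jaws, within the pads' length; the fingertips stand 14 mm ahead of it and the grasp point (between the pads) lies 5 mm behind it (robot.tips_ahead is the distance from the TCP to the fingertips, in m); z points along the fingers, y is the direction in which the jaws open and shut (so a half turn about z gives the same grasp; the last joint's range is limited). The gripper opens to 85 mm and grips with 20 to 120 N. Pads are 22 mm wide; open, the fingers measure 114 mm over their backs; the gripper's body (76 mm by 85 mm) begins 54 mm behind the grasp point. The pads swing forward as they close: fully open they stand 13 mm farther back than shut.
Start: joints at [1, 0.22, 1.526, -0, 1.395, -0.126], TCP at [0.269, 0.564, 0.245] pointing down, gripper open.
Joint ranges: [-2.98, 2.98], [-0.91, 2.08], [0.09, 2.57], [-1.24, 4.39], [0.2, 2.65], [-2.68, 2.68]. Speed limits (rad/s): [2.57, 2.57, 3.01, 3.14, 3.14, 3.14].

## Interface

Orientations are given as a rotation vector (axis times angle).
In Python, from bench import sensors, vision, robot gives the robot as it stands.
- The arm moves only by the tool apply_moves, never from a script. Its argument "commands" is a list of rows, each a list of 4 numbers: the shift along the tool's x, y, z in units of 2.5 cm (1.0 is 2.5 cm), then the turn about the tool's z in units of 0.08 rad (1.0 is 0.08 rad). A call has exactly 10 rows; each row shifts and turns the pose as measured when the row begins, along the tool's axes as they then stand; what a row does not reach is not made up. A row lasts 1/10 s, in which the tool goes at most 50 mm and 8.59 degrees, less where a joint would pass 70% of its speed; a pose out of reach is approached as far as the arm can. A call with a number of a shift or a turn outside -1 to 1 is refused whole. A call with a gripper value outside its range is refused whole. "jaw" is the finger opening in mm, from 0 to 85.4, set as the call begins (left out, the last holds). The fingers move at their own pace and stop on an object; "newtons" is the grip in N (left out, the last holds). Time passes only in rows, so rows that do not move let the fingers close, or fill a call up. It gives the time, the measured TCP pose, the force and the opening at its end, in the units of the state.
- sensors.sense(): the state, without advancing time (a new reading comes with each control period).
- vision.grab_frame(name): name is "scene" or "top"; returns the picture (420x560x3 uint8, blue, green, red); there is no depth.
- vision.camera_params(name): a dict with "fx", "fy", "cx", "cy" (pixels), "k1" (the pictures are not rectified: a ray, as slopes to the right and down, at radius r is drawn at 1 + k1 r^2 times it, then the intrinsics apply), "world_to_cam" (4x4, takes a point from world to camera coordinates). Camera axes: x right, y up, looking along -z (the intrinsics and any distortion apply to the point x, -y, -z); pixel columns grow to the right and rows downward; lengths in m; the calibration is good to about 2 mm. A picture is of the moment at which its call begins. camera_params takes no time and is no camera call.
- robot.sign_off(): hands the job in, once; it reports no verdict.
The state is a dict: "time": time; "q": joint angles; "joint_vel": joint speeds; "effort": joint torques, N m; "position": TCP position; "ee_rot": TCP orientation; "contact_force": force on the tool from outside, world axes, zero at the start; "wrist_torque": the same for the moment, N m; "finger_gap": finger opening in m.
Only numpy, scipy, OpenCV 4.12 (cv2) and the standard library are available. Lean on these libraries where they do the work, as an engineer would, in place of code of your own. Each camera call takes 0.05 s, during which the arm holds its last target. There are 200 camera calls.

## Working session

There is one attempt and no reset: what is moved stays moved. The work goes in short steps, Python scripts to look and compute and a tool call to move; the robot and the scene stay as the last step left them, time stands still between calls to the robot, and variables do not carry over. Pictures are saved under pics/ and viewed, about 8 in all and at most 12, crops included, and the job is handed in when it is done.

Besides the shell and the picture viewer there is one more tool, called after "Emit:" as name([rows], argument=value, ...), one row to a line, values as JSON. apply_moves: Moves the arm, as the interface text tells. Its arguments: {"type":"object","properties":{"commands":{"type":"array","items":{"type":"array","items":{"type":"number"}}},"jaw":{"type":"number"},"newtons":{"type":"number"}},"required":["commands"]}

```bash
mkdir -p pics
python3 - <<'E'
from bench import sensors, vision, robot
import cv2
for n in("scene","top"):
    cv2.imwrite(f"pics/{n}0.png",vision.grab_frame(n)); p=vision.camera_params(n); print(n,p)
s=sensors.sense();print(s["time"],s["position"],s["ee_rot"],s["finger_gap"],robot.tips_ahead)
E
```

```text
scene {'fx': 435.34238287427337, 'fy': 435.34238287427337, 'cx': 281.8391000106479, 'cy': 208.0852297883689, 'k1': -0.06733272147312164, 'world_to_cam': array([[ 0.23144406,  0.9727159 , -0.01604461, -0.10094398],
       [-0.80216186,  0.20014244,  0.56256498,  0.3425937 ],
       [ 0.55042711, -0.11733195,  0.82659737, -1.77778726],
       [ 0.        ,  0.        ,  0.        ,  1.        ]])}
top {'fx': 416.85679443768595, 'fy': 416.85679443768595, 'cx': 278.88386374028033, 'cy': 204.90336512304248, 'k1': -0.05286111158684468, 'world_to_cam': array([[ 0.0049657 , -0.99995567,  0.00800034, -0.00582208],
       [ 0.99546043,  0.00570349,  0.09500526, -0.54714354],
       [-0.09504667,  0.00749226,  0.99544462, -1.48275681],
       [ 0.        ,  0.        ,  0.        ,  1.        ]])}
0.1 [0.26864631 0.56373018 0.24427692] [-6.92815525e-01 -3.06364602e+00  2.67213119e-03] 0.08536647854387709 0.014
```

View pics/scene0.png

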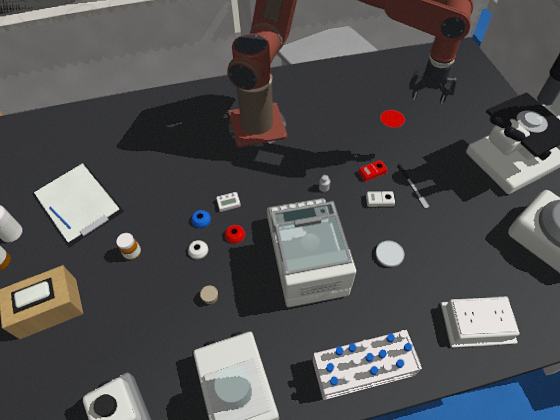

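View pics/top0.png

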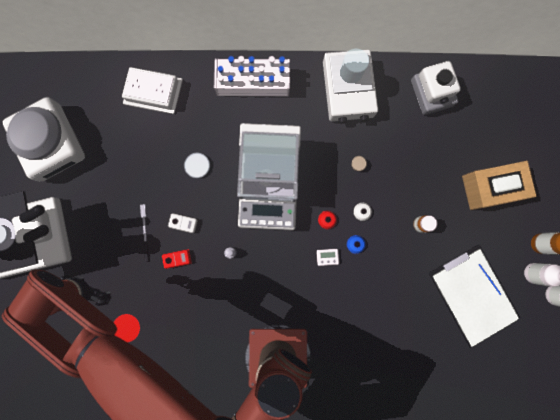

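The white puck is at top (362,211), with red (327,219) and blue (356,244) look-alikes. The white oblong is at (182,223), with a red look-alike at (177,259). The timer at (328,257) is also white. I choose the white puck and the white oblong, and check them in a close crop.

Run:
```python
import cv2,numpy as np
a=cv2.imread("pics/top0.png");
b=cv2.resize(a[115:235,230:310],None,fx=5,fy=5,interpolation=cv2.INTER_CUBIC)
c=cv2.resize(a[195:265,150:210],None,fx=5,fy=5,interpolation=cv2.INTER_CUBIC)[:300]
d=cv2.resize(a[190:250,310:380],None,fx=5,fy=5,interpolation=cv2.INTER_CUBIC)[:,:350]
r=np.vstack([np.hstack([c,np.zeros((300,50,3),np.uint8)]),d])
cv2.imwrite("pics/crop1.png",np.hstack([b,r]))
s=cv2.imread("pics/scene0.png");cv2.imwrite("pics/crop2.png",cv2.resize(s[190:310,255:365],None,fx=5,fy=5,interpolation=cv2.INTER_CUBIC))
```

```text
(no output)
```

View pics/crop1.png

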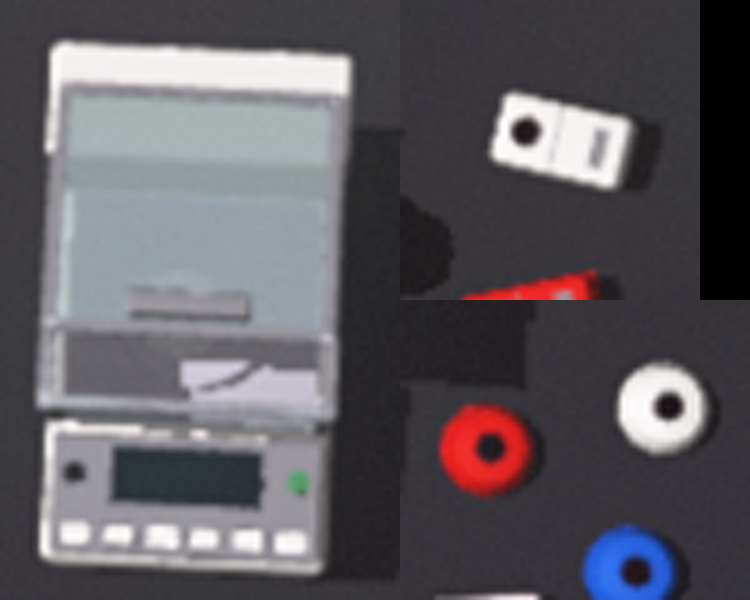

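View pics/crop2.png

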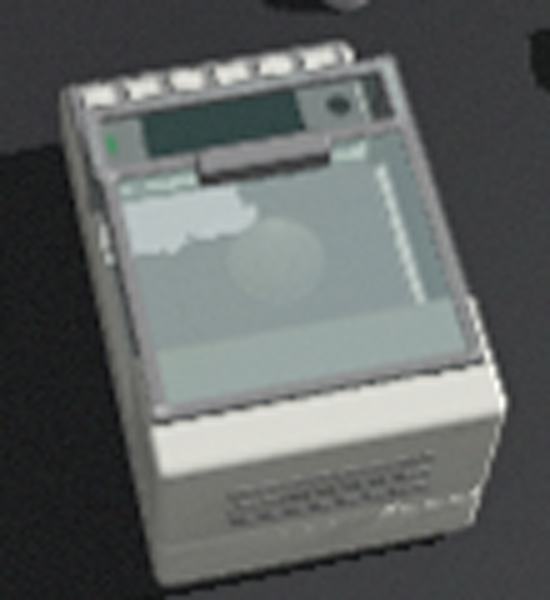

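The crops confirm the white puck, the white oblong with its window at the left end, and the grey bar on the cover: top view about (268,176), scene about (308,222). Now I'll turn these into positions.

```bash
cat > h.py <<'E'
import numpy as np,cv2
from bench import vision
P={n:vision.camera_params(n) for n in("scene","top")}
def ray(n,u,v):
    p=P[n];K=np.array([[p["fx"],0,p["cx"]],[0,p["fy"],p["cy"]],[0,0,1]])
    a,b=cv2.undistortPoints(np.array([[[u,v]]],float),K,np.array([p["k1"],0,0,0,0]))[0,0]
    M=p["world_to_cam"];R=M[:3,:3];return -R.T@M[:3,3],R.T@np.array([a,-b,-1])
def at(n,u,v,z):
    c,d=ray(n,u,v);return c+d*(z-c[2])/d[2]
def tri(a,b):
    c1,d1=ray("top",*a);c2,d2=ray("scene",*b)
    s=np.linalg.lstsq(np.c_[d1,-d2],c2-c1,rcond=None)[0];p,q=c1+s[0]*d1,c2+s[1]*d2
    return (p+q)/2,np.linalg.norm(p-q)
E
python3 - <<'E'
from h import *
np.set_printoptions(precision=4,suppress=True)
for n in P: print(n,ray(n,280,210)[0])
ct=lambda U,V:(229.6+U/5,114.6+V/5)
cs=lambda U,V:(254.6+U/5,189.6+V/5)
print("bar tops by top view z.211")
for p in[(128,288),(250,292),(250,320),(128,316),(128,303),(250,306)]: print(p,at("top",*ct(*p),.211),at("top",*ct(*p),.189))
print("bar by scene")
for p in[(200,150),(328,135),(203,183),(328,165),(200,168),(328,152)]: print(p,at("scene",*cs(*p),.211),at("scene",*cs(*p),.189))
print("balance corners top")
for p,z in[((52,42),.184),((352,57),.184),((40,560),.085),((322,572),.085),((45,422),.085),((38,408),.191),((335,415),.191),((38,322),.191),((335,325),.191),((60,90),.191),((345,95),.191)]: print(p,at("top",*ct(*p),z))
print("scene cover")
for p in[(85,178),(150,410),(480,355),(395,125),(105,170),(100,110),(395,60)]: print(p,at("scene",*cs(*p),.19))
# switches
def blobs(n,img,win):
    x0,y0,x1,y1=win;g=img[y0:y1,x0:x1]
    m=(g.min(2)>110).astype(np.uint8)
    c=max(cv2.findContours(m,cv2.RETR_EXTERNAL,cv2.CHAIN_APPROX_NONE)[0],key=cv2.contourArea)
    f=np.zeros_like(m);cv2.drawContours(f,[cv2.convexHull(c)],-1,1,-1)
    f=cv2.erode(f,np.ones((3,3)));w=((g.max(2)<80)&(f>0)).astype(float)*(90-g.max(2).astype(float))
    yy,xx=np.mgrid[:w.shape[0],:w.shape[1]]
    uv=(x0+(xx*w).sum()/w.sum(),y0+(yy*w).sum()/w.sum())
    r=cv2.minAreaRect(c);print(n,uv,"window",at(n,*uv,.026),"rect",r[1],r[2],"ctr",at(n,r[0][0]+x0,r[0][1]+y0,.02));return uv
T=cv2.imread("pics/top0.png");S=cv2.imread("pics/scene0.png")
for a,b in[((348,198,378,226),(184,238,212,262)),((160,208,204,238),(360,186,400,212))]:
    print(tri(blobs("top",T,a),blobs("scene",S,b)))
E
```

```text
scene [ 1.2767 -0.179   1.2752]
top [0.4038 0.0084 1.528 ]
bar tops by top view z.211
(128, 288) [0.6341 0.0748 0.211 ] [0.638  0.0759 0.189 ]
(250, 292) [ 0.632  -0.0033  0.211 ] [ 0.6358 -0.0035  0.189 ]
(250, 320) [ 0.6139 -0.0034  0.211 ] [ 0.6174 -0.0036  0.189 ]
(128, 316) [0.616  0.0746 0.211 ] [0.6196 0.0757 0.189 ]
(128, 303) [0.6244 0.0747 0.211 ] [0.6281 0.0758 0.189 ]
(250, 306) [ 0.623  -0.0033  0.211 ] [ 0.6266 -0.0035  0.189 ]
bar by scene
(200, 150) [ 0.6164 -0.0013  0.211 ] [0.6028 0.0024 0.189 ]
(328, 135) [0.6244 0.0737 0.211 ] [0.6109 0.0789 0.189 ]
(203, 183) [ 0.6387 -0.0052  0.211 ] [ 0.6255 -0.0016  0.189 ]
(328, 165) [0.6443 0.0679 0.211 ] [0.6312 0.073  0.189 ]
(200, 168) [ 0.6284 -0.0044  0.211 ] [ 0.615  -0.0008  0.189 ]
(328, 152) [0.6357 0.0704 0.211 ] [0.6224 0.0755 0.189 ]
balance corners top
(52, 42) [0.8034 0.1282 0.184 ]
(352, 57) [ 0.7946 -0.0702  0.184 ]
(40, 560) [0.4653 0.14   0.085 ]
(322, 572) [ 0.4581 -0.0552  0.085 ]
(45, 422) [0.5614 0.1379 0.085 ]
(38, 408) [0.5589 0.133  0.191 ]
(335, 415) [ 0.5554 -0.0587  0.191 ]
(38, 322) [0.615  0.133
[... 455 characters left out ...]
5273 -0.3098  0.026 ] rect (17.0, 17.0) 90.0 ctr [ 0.5253 -0.304   0.02  ]
scene (np.float64(196.52611940298507), np.float64(246.66480099502488)) window [ 0.5264 -0.3101  0.026 ] rect (17.0, 18.0) 90.0 ctr [ 0.5309 -0.3068  0.02  ]
(array([ 0.5271, -0.3098,  0.0271]), np.float64(0.0004048792305712088))
top (np.float64(174.53438395415472), np.float64(220.93982808022923)) window [0.4868 0.3737 0.026 ] rect (26.740341186523438, 14.887556076049805) 13.240520477294922 ctr [0.4811 0.3493 0.02  ]
scene (np.float64(387.61171875), np.float64(196.328125)) window [0.4865 0.3727 0.026 ] rect (13.0, 27.0) 90.0 ctr [0.4814 0.349  0.02  ]
(array([0.4867, 0.3732, 0.0262]), np.float64(0.0009779202527443217))
```

Rays from the two views agree within 1 mm:
- **Round window:** (0.527, -0.310, 0.027).
- **Oblong window:** (0.487, 0.373, 0.026).
- **Bar:** centre about (0.624, 0.035), rear face x about 0.632.
- **Balance and cover:** balance yaw is about -0.036. The cover is open by about 0.05.

First I raise the hand, close the fingers and square them up.

Emit:
apply_moves([
  [0, 0, -0.5, -1],
  [0, 0, -0.5, -1],
  [0, 0, -0.5, -1],
  [0, 0, -0.5, -1],
  [0, 0, 0, -1],
  [0, 0, 0, 0],
  [0, 0, 0, 0],
  [0, 0, 0, 0],
  [0, 0, 0, 0],
  [0, 0, 0, 0],
], jaw=0, newtons=30)

```text
time: 1.1
position: [0.2671, 0.5613, 0.2895]
ee_rot: [-0.055, -3.134, 0.018]
contact_force: [-0.1, 0.8, -0.4]
finger_gap: 0.0001
```

```bash
cat > go.py <<'E'
import sys,numpy as np
from bench import sensors
from scipy.spatial.transform import Rotation as R
s=sensors.sense();M=R.from_rotvec(s["ee_rot"]).as_matrix();p=np.array(s["position"])
np.set_printoptions(precision=4,suppress=True)
print(s["time"],p,"F",s["contact_force"],"gap",s["finger_gap"],"\nM",M[:,0],M[:,2],"q",np.array(s["q"]))
t=np.array([float(a) for a in sys.argv[1:4]]);print("units",M.T@(t-p)/.025,"turn units",-(np.deg2rad(177.9)-np.arctan2(M[1,0],M[0,0])%(2*np.pi))/.08)
E
python3 go.py .665 .034 .28
```

```text
1.1 [0.2671 0.5613 0.2895] F [-0.1359  0.7835 -0.3989] gap 0.00010342830499244009 
M [-0.9994  0.035   0.0069] [-0.0073 -0.0115 -0.9999] q [ 0.9999  0.1979  1.4701 -0.      1.4872 -0.5359]
units [-16.6488 -20.5167   0.504 ] turn units 0.02008223477228399
```

Emit:
apply_moves([
  [-0.8, -1, 0, 0],
  [-0.8, -1, 0, 0],
  [-0.8, -1, 0, 0],
  [-0.8, -1, 0, 0],
  [-0.8, -1, 0, 0],
  [-0.8, -1, 0, 0],
  [-0.8, -1, 0, 0],
  [-0.8, -1, 0, 0],
  [-0.8, -1, 0, 0],
  [-0.8, -1, 0, 0],
])

```text
time: 2.1
position: [0.4614, 0.2978, 0.2892]
ee_rot: [-0.05, -3.133, 0.018]
contact_force: [0.5, 0.5, 0.4]
finger_gap: 0.0002
```

```bash
python3 go.py .665 .034 .28
```

```text
2.1 [0.4614 0.2978 0.2892] F [0.5015 0.4583 0.3624] gap 0.0001752302075297288 
M [-0.9995  0.032   0.0084] [-0.0088 -0.0115 -0.9999] q [ 0.4335  0.0232  1.6601 -0.0068  1.4711 -1.1046]
units [ -8.481  -10.2804   0.4171] turn units 0.05778327003547745
```

Emit:
apply_moves([
  [-1, -1, 0, 0],
  [-1, -1, 0, 0],
  [-1, -1, 0, 0],
  [-0.9, -1, 0, 0],
  [-0.8, -1, 0, 0],
  [-0.8, -1, 0, 0],
  [-0.8, -1, 0, 0],
  [-0.8, -1, 0, 0],
  [-0.7, -1, 0, 0],
  [-0.7, -1, 0, 0],
])

```text
time: 3.1
position: [0.6723, 0.0285, 0.2892]
ee_rot: [-0.059, -3.132, 0.017]
contact_force: [1.5, -0.5, 0.5]
finger_gap: 0.0003
```

```bash
python3 go.py .665 .034 .216
python3 - <<'E'
from bench import vision;import cv2,numpy as np
a=vision.grab_frame("scene");b=vision.grab_frame("top")
cv2.imwrite("pics/c3.png",np.hstack([cv2.resize(a[150:300,245:365],None,fx=3.3,fy=3.3),cv2.resize(b[105:255,210:330],None,fx=3.3,fy=3.3)]))
E
```

```text
3.1 [0.6723 0.0285 0.2892] F [ 1.5432 -0.5339  0.5142] gap 0.00027843247313949786 
M [-0.9993  0.0375  0.009 ] [-0.0094 -0.0107 -0.9999] q [-0.0694  0.3192  1.3258 -0.0113  1.5053 -1.6019]
units [0.2727 0.2423 2.9283] turn units -0.011131948190767904
```

View pics/c3.png

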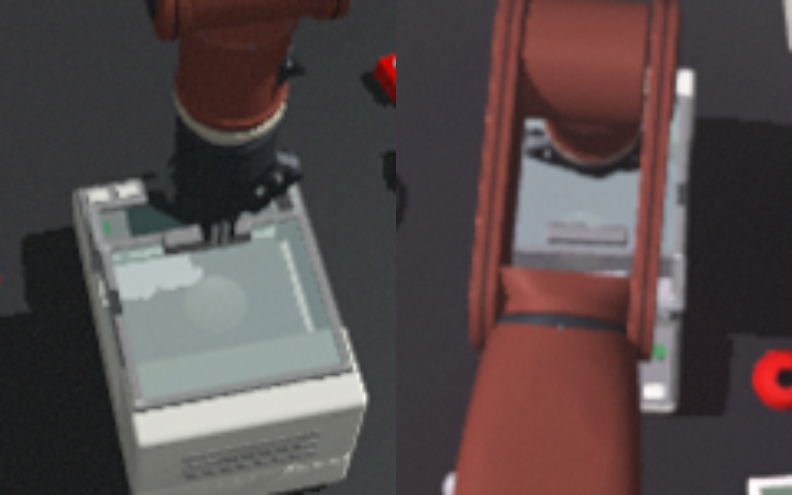

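The closed tips hang over the glass, behind and roughly centred on the bar (left panel at about (222,240)). Descending behind it to leave about 9 mm above the glass.

Emit:
apply_moves([
  [0, 0.1, 0.5, 0],
  [0, 0.1, 0.5, 0],
  [0, 0, 0.5, 0],
  [0, 0, 0.5, 0],
  [0, 0, 0.4, 0],
  [0, 0, 0.3, 0],
  [0, 0, 0.2, 0],
  [0, 0, 0, 0],
  [0, 0, 0, 0],
  [0, 0, 0, 0],
])

```text
time: 4.2
position: [0.6696, 0.0344, 0.2074]
ee_rot: [-0.06, -3.127, 0.017]
contact_force: [-0.6, -1.2, -0.7]
finger_gap: -0.0
```

```bash
python3 go.py .645 .034 .214
```

```text
4.2 [0.6696 0.0344 0.2074] F [-0.5722 -1.201  -0.6914] gap -3.97227403448575e-05 
M [-0.9992  0.0384  0.0134] [-0.0138 -0.0106 -0.9998] q [-0.0607  0.3645  1.422  -0.0117  1.3682 -1.5906]
units [ 0.9875 -0.0569 -0.2519] turn units -0.022612777093083958
```

Slightly lower than planned, so I lift 6 mm and approach the bar.

Emit:
apply_moves([
  [0, 0, -0.15, 0],
  [0, 0, -0.1, 0],
  [0.2, 0, 0, 0],
  [0.2, 0, 0, 0],
  [0.2, 0, 0, 0],
  [0.2, 0, 0, 0],
  [0.1, 0, 0, 0],
  [0.1, 0, 0, 0],
  [0.1, 0, 0, 0],
  [0.1, 0, 0, 0],
])

```text
time: 5.2
position: [0.6385, 0.0354, 0.2171]
ee_rot: [-0.061, -3.132, 0.017]
contact_force: [1.2, 0.3, -0.4]
finger_gap: 0.0001
```

```bash
python3 go.py .585 .036 .213
```

```text
5.2 [0.6385 0.0354 0.2171] F [ 1.1938  0.2543 -0.4081] gap 7.672727702370602e-05 
M [-0.9992  0.0389  0.0084] [-0.0088 -0.011  -0.9999] q [-0.0621  0.2813  1.5074 -0.0117  1.361  -1.5915]
units [ 2.1382 -0.0568  0.181 ] turn units -0.02776778847530248
```

Emit:
apply_moves([
  [0.12, 0, 0.03, 0],
  [0.12, 0, 0.03, 0],
  [0.12, 0, 0, 0],
  [0.12, 0, 0, 0],
  [0.12, 0, 0, 0],
  [0.12, 0, 0, 0],
  [0.12, 0, 0, 0],
  [0.12, 0, 0, 0],
  [0.12, 0, 0, 0],
  [0.12, 0, 0, 0],
])

```text
time: 6.2
position: [0.6066, 0.0366, 0.2161]
ee_rot: [-0.061, -3.134, 0.017]
contact_force: [1.2, 0.2, -0.3]
finger_gap: -0.0
```

```bash
python3 go.py .585 .036 .213
```

```text
6.2 [0.6066 0.0366 0.2161] F [ 1.2351  0.1762 -0.2526] gap -9.607074385090072e-06 
M [-0.9992  0.0389  0.0065] [-0.0069 -0.011  -0.9999] q [-0.0633  0.2067  1.598  -0.0117  1.3431 -1.5926]
units [ 0.8635 -0.0576  0.1313] turn units -0.02815877752984086
```

Emit:
apply_moves([
  [0.06, 0, 0, 0],
  [0.06, 0, 0, 0],
  [0.06, 0, 0, 0],
  [0.06, 0, 0, 0],
  [0.06, 0, 0, 0],
  [0.06, 0, 0, 0],
  [0.06, 0, 0, 0],
  [0.06, 0, 0, 0],
  [0.06, 0, 0, 0],
  [0.06, 0, 0, 0],
])

```text
time: 7.2
position: [0.5958, 0.0371, 0.2163]
ee_rot: [0.062, 3.133, -0.017]
contact_force: [7.1, -0.4, -4.1]
finger_gap: -0.0
```

```bash
python3 go.py .585 .036 .213
```

```text
7.2 [0.5958 0.0371 0.2163] F [ 7.0783 -0.427  -4.068 ] gap -2.4730904198665406e-05 
M [-0.9992  0.0392 -0.0077] [ 0.0072 -0.0109 -0.9999] q [-0.0643  0.1706  1.6391 -0.0107  1.324  -1.5932]
units [ 0.4292 -0.0579  0.1307] turn units -0.03245472220306245
```

The force rose to 7 N near the expected stop. A small further press will confirm it.

Emit:
apply_moves([
  [0.1, 0, 0, 0],
  [0.1, 0, 0, 0],
  [0.1, 0, 0, 0],
  [0.1, 0, 0, 0],
  [0.1, 0, 0, 0],
  [0.1, 0, 0, 0],
  [0.1, 0, 0, 0],
  [0.1, 0, 0, 0],
  [0.1, 0, 0, 0],
  [0.1, 0, 0, 0],
])

```text
time: 8.2
position: [0.5952, 0.037, 0.2172]
ee_rot: [0.064, 3.068, -0.014]
contact_force: [12.6, 0.6, -7.0]
finger_gap: 0.0001
```

```bash
python3 go.py .625 .036 .213
```

```text
8.2 [0.5952 0.037  0.2172] F [12.5791  0.5866 -6.9775] gap 8.668452866922129e-05 
M [-0.9965  0.0415 -0.0725] [ 0.0722 -0.0106 -0.9973] q [-0.067   0.1203  1.6951 -0.006   1.2534 -1.5942]
units [-1.1787  0.0105  0.2532] turn units -0.062368135370388655
```

It's at the stop: position held while force rose to 12.6 N. Back off and lift.

Emit:
apply_moves([
  [-0.3, 0, 0, 0],
  [-0.4, 0, 0, 0],
  [-0.4, 0, 0, 0],
  [0, 0, 0, 0],
  [0, 0, -0.6, 0],
  [0, 0, -0.8, 0],
  [0, 0, -0.8, 0],
  [0, 0, -0.6, 0],
  [0, 0, -0.4, 0],
  [0, 0, 0, 0],
])

```text
time: 9.2
position: [0.617, 0.0368, 0.3055]
ee_rot: [0.064, 3.073, -0.014]
contact_force: [0.2, 0.8, -0.2]
finger_gap: -0.0001
```

```bash
python3 go.py .527 -.31 .29
```

```text
9.2 [0.617  0.0368 0.3055] F [ 0.2323  0.7949 -0.2431] gap -8.044667545017625e-05 
M [-0.9969  0.0413 -0.0677] [ 0.0673 -0.0106 -0.9977] q [-0.0647  0.121   1.528  -0.0063  1.4247 -1.5931]
units [  3.0567 -14.0043   0.5235] turn units -0.05958761646345234
```

Emit:
apply_moves([
  [0.3, -1, 0, 0],
  [0.3, -1, 0, 0],
  [0.3, -1, 0, 0],
  [0.3, -1, 0, 0],
  [0.3, -1, 0, 0],
  [0.3, -1, 0, 0],
  [0.3, -1, 0, 0],
  [0.3, -1, 0, 0],
  [0.3, -1, 0, 0],
  [0.3, -1, 0, 0],
])

```text
time: 10.2
position: [0.5265, -0.214, 0.2972]
ee_rot: [0.054, 3.081, -0.008]
contact_force: [0.3, -0.3, -0.2]
finger_gap: 0.0001
```

```bash
python3 go.py .526 -.31 .16;  python3 - <<'E'
from bench import vision;import cv2,numpy as np
from h import at
a=vision.grab_frame("scene");b=vision.grab_frame("top")
cv2.imwrite("pics/c4.png",np.hstack([cv2.resize(a[190:310,255:365],None,fx=3.5,fy=3.5),cv2.resize(b[115:235,230:340],None,fx=3.5,fy=3.5)]))
E
```

```text
10.2 [ 0.5265 -0.214   0.2972] F [ 0.2993 -0.2677 -0.1735] gap 8.331807196740884e-05 
M [-0.9976  0.0346 -0.06  ] [ 0.0598 -0.0061 -0.9982] q [-0.5394  0.0106  1.659   0.0258  1.4175 -2.0786]
units [ 0.2157 -3.8152  5.4997] turn units 0.024942537029298828
```

View pics/c4.png

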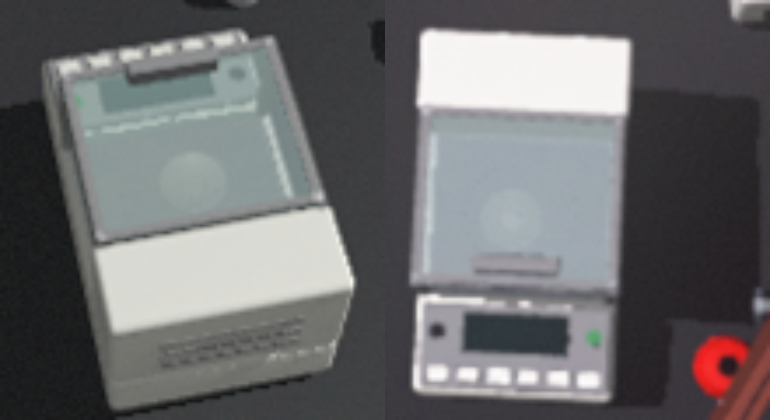

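The cover now spans the whole chamber, with its front rim flush at (515,285) in the right panel and no gap, so it's shut. On to the round switch.

Emit:
apply_moves([
  [0, -0.8, 0, 0],
  [0, -0.8, 0, 0],
  [0, -0.8, 0, 0],
  [0, -0.7, 0, 0],
  [0, -0.5, 0.5, 0],
  [0.1, 0, 0.8, 0],
  [0.1, 0, 0.8, 0],
  [0, 0, 0.8, 0],
  [0, 0, 0.8, 0],
  [0, 0, 0.4, 0],
])

```text
time: 11.3
position: [0.5232, -0.306, 0.1852]
ee_rot: [0.058, 3.085, -0.0]
contact_force: [-1.0, 0.3, -0.8]
finger_gap: -0.0
```

```bash
python3 go.py .526 -.31 .061
```

```text
11.3 [ 0.5232 -0.306   0.1852] F [-1.0489  0.3124 -0.8391] gap -9.04268077217296e-06 
M [-0.9977  0.0377 -0.0565] [ 0.0565 -0.0013 -0.9984] q [-0.6776  0.1881  1.6807  0.0365  1.2282 -2.2222]
units [ 0.1623 -0.1577  4.9653] turn units -0.014167577267354403
```

Emit:
apply_moves([
  [0.1, -0.1, 0.6, 0],
  [0, -0.1, 0.7, 0],
  [0, 0, 0.7, 0],
  [0, 0, 0.7, 0],
  [0, 0, 0.6, 0],
  [0, 0, 0.4, 0],
  [0, 0, 0.2, 0],
  [0, 0, 0, 0],
  [0, 0, 0, 0],
  [0, 0, 0, 0],
])

```text
time: 12.3
position: [0.5259, -0.311, 0.08]
ee_rot: [0.056, 3.085, 0.001]
contact_force: [-0.3, -0.1, 0.3]
finger_gap: -0.0004
```

```bash
python3 go.py .526 -.31 .061
```

```text
12.3 [ 0.5259 -0.311   0.08  ] F [-0.2514 -0.0573  0.2632] gap -0.00041271681124284453 
M [-0.9978  0.0365 -0.0557] [ 0.0558 -0.0004 -0.9984] q [-0.6814  0.3229  1.7337  0.0403  1.0417 -2.2353]
units [0.0415 0.0394 0.7574] turn units 0.000544403208158073
```

Emit:
apply_moves([
  [0, 0, 0.3, 0],
  [0, 0, 0.2, 0],
  [0, 0, 0.15, 0],
  [0, 0, 0, 0],
  [0, 0, 0, 0],
  [0, 0, 0, 0],
  [0, 0, 0, 0],
  [0, 0, 0, 0],
  [0, 0, 0, 0],
  [0, 0, 0, 0],
])

```text
time: 13.3
position: [0.5282, -0.312, 0.0647]
ee_rot: [0.056, 3.082, -0.003]
contact_force: [-0.4, -0.4, -0.1]
finger_gap: -0.0001
```

```bash
python3 go.py .526 -.31 .061;  python3 - <<'E'
from bench import vision;import cv2,numpy as np
a=vision.grab_frame("scene")
cv2.imwrite("pics/c5.png",cv2.resize(a[190:280,150:250],None,fx=5,fy=5,interpolation=cv2.INTER_CUBIC))
E
```

```text
13.3 [ 0.5282 -0.312   0.0647] F [-0.3555 -0.3658 -0.1171] gap -9.325898400810057e-05 
M [-0.9976  0.0364 -0.059 ] [ 0.0589 -0.003  -0.9983] q [-0.6804  0.347   1.7362  0.041   1.0112 -2.2356]
units [0.0999 0.0783 0.1412] turn units 0.0025097938672780096
```

View pics/c5.png

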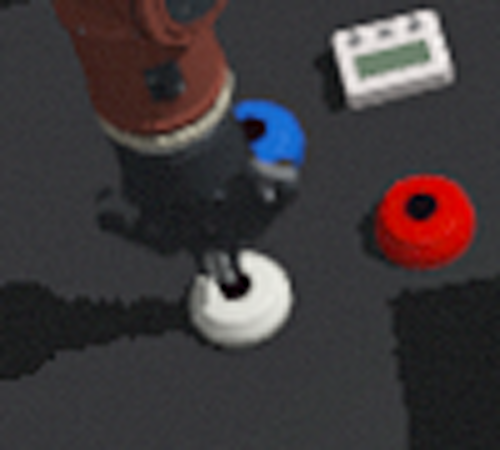

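The tips hang over the white puck's window (235,285 in the crop). The tip is computed about 24 mm up and 2-3 mm off centre, so I'll nudge it and then hold.

Emit:
apply_moves([
  [0.1, 0.08, 0.15, 0],
  [0, 0, 0, 0],
  [0, 0, 0, 0],
  [0, 0, 0, 0],
  [0, 0, 0, 0],
  [0, 0, 0, 0],
  [0, 0, 0, 0],
  [0, 0, 0, 0],
  [0, 0, 0, 0],
  [0, 0, 0, 0],
])

```text
time: 14.35
position: [0.5258, -0.3097, 0.0605]
ee_rot: [0.056, 3.082, -0.003]
contact_force: [0.3, 0.4, 0.6]
finger_gap: -0.0
```

```bash
python3 go.py .526 -.31 .061
```

```text
14.35 [ 0.5258 -0.3097  0.0605] F [0.3389 0.3806 0.6457] gap -1.3767650693544017e-06 
M [-0.9976  0.0363 -0.059 ] [ 0.0589 -0.003  -0.9983] q [-0.6799  0.3463  1.7464  0.0413  1.0016 -2.2357]
units [-0.0086 -0.01   -0.0205] turn units 0.0033537388360649345
```

Emit:
apply_moves([
  [0, 0, 0, 0],
  [0, 0, 0, 0],
  [0, 0, 0, 0],
  [0, 0, 0, 0],
  [0, 0, 0, 0],
  [0, 0, 0, 0],
  [0, 0, 0, 0],
  [0, 0, 0, 0],
  [0, 0, 0, 0],
  [0, 0, 0, 0],
])

```text
time: 15.35
position: [0.5258, -0.3098, 0.0605]
ee_rot: [0.056, 3.082, -0.003]
contact_force: [-0.7, -0.2, 0.3]
finger_gap: -0.0002
```

Emit:
apply_moves([
  [0, 0, 0, 0],
  [0, 0, 0, 0],
  [0, 0, 0, 0],
  [0, 0, 0, 0],
  [0, 0, 0, 0],
  [0, 0, 0, 0],
  [0, 0, 0, 0],
  [0, 0, 0, 0],
  [0, 0, 0, 0],
  [0, 0, 0, 0],
])

```text
time: 16.35
position: [0.5258, -0.3097, 0.0605]
ee_rot: [0.056, 3.082, -0.003]
contact_force: [-0.2, -0.3, 0.6]
finger_gap: -0.0001
```

Held about 3 s. Lift and cross over to the oblong switch.

Emit:
apply_moves([
  [0, 0, -0.8, 0],
  [0, 0, -1, 0],
  [0, 0, -1, 0],
  [0, 0, -1, 0],
  [0, 0, -1, 0],
  [0, 0, -1, 0],
  [0, 0, -1, 0],
  [0, 0, -1, 0],
  [0, 0, -1, 0],
  [0, 0, -0.8, 0],
])

```text
time: 17.35
position: [0.5089, -0.3072, 0.3041]
ee_rot: [0.056, 3.09, 0.007]
contact_force: [0.1, -0.6, -0.7]
finger_gap: -0.0002
```

```bash
python3 go.py .486 .373 .3
```

```text
17.35 [ 0.5089 -0.3072  0.3041] F [ 0.0853 -0.6167 -0.6594] gap -0.00018477359248674817 
M [-0.998   0.0366 -0.0509] [ 0.0511  0.0033 -0.9987] q [-0.6948  0.0833  1.5705  0.0355  1.4507 -2.2327]
units [ 1.919  27.1545  0.2088] turn units -0.00021552050035733572
```

Emit:
apply_moves([
  [0.1, 1, 0, 0],
  [0.1, 1, 0, 0],
  [0, 1, 0, 0],
  [0, 1, 0, 0],
  [0, 1, 0, 0],
  [0, 1, 0, 0],
  [0, 1, 0, 0],
  [0, 1, 0, 0],
  [0, 1, 0, 0],
  [0, 1, 0, 0],
])

```text
time: 18.35
position: [0.5141, -0.0526, 0.3102]
ee_rot: [0.066, 3.08, -0.004]
contact_force: [0.9, -0.2, -0.1]
finger_gap: -0.0
```

Emit:
apply_moves([
  [0, 1, 0, 0],
  [0, 1, 0, 0],
  [0, 1, 0, 0],
  [0, 1, 0, 0],
  [0, 1, 0, 0],
  [0, 1, 0, 0],
  [0, 1, 0, 0],
  [0, 1, 0, 0],
  [0, 0.8, 0, 0],
  [0, 0.5, 0, 0],
])

```text
time: 19.35
position: [0.5226, 0.1912, 0.3107]
ee_rot: [0.063, 3.078, -0.003]
contact_force: [0.8, 0.6, -0.2]
finger_gap: -0.0001
```

```bash
python3 go.py .486 .373 .16
```

```text
19.35 [0.5226 0.1912 0.3107] F [ 0.7669  0.597  -0.2487] gap -8.592410988165625e-05 
M [-0.9972  0.041  -0.0628] [ 0.0627 -0.0034 -0.998 ] q [ 0.2189 -0.0245  1.669  -0.0171  1.4366 -1.309 ]
units [2.1351 7.2111 5.8984] turn units -0.05611581106256813
```

Emit:
apply_moves([
  [0.3, 0.9, 0, 0],
  [0.3, 0.9, 0, 0],
  [0.3, 0.9, 0, 0],
  [0.3, 0.9, 0, 0],
  [0.2, 0.9, 0, 0],
  [0.2, 0.9, 0, 0],
  [0.2, 0.8, 0.3, 0],
  [0.2, 0.5, 0.8, 0],
  [0, 0.2, 0.8, 0],
  [0, 0, 0.5, 0],
])

```text
time: 20.35
position: [0.4838, 0.3728, 0.2484]
ee_rot: [0.064, 3.072, -0.001]
contact_force: [-0.4, 0.4, -0.7]
finger_gap: -0.0
```

```bash
python3 go.py .486 .373 .061
```

```text
20.35 [0.4838 0.3728 0.2484] F [-0.3812  0.3825 -0.6513] gap -3.050623861607511e-05 
M [-0.9968  0.0415 -0.0684] [ 0.0684 -0.002  -0.9977] q [ 0.5472  0.1454  1.6076 -0.0384  1.3313 -0.974 ]
units [0.4257 0.005  7.485 ] turn units -0.0620304263646454
```

Emit:
apply_moves([
  [0.1, 0, 0.7, 0],
  [0.1, 0, 0.8, 0],
  [0.1, 0, 0.8, 0],
  [0, 0, 0.8, 0],
  [0, 0, 0.8, 0],
  [0, 0, 0.8, 0],
  [0, 0, 0.6, 0],
  [0, 0, 0.4, 0],
  [0, 0, 0.3, 0],
  [0, 0, 0, 0],
])

```text
time: 21.35
position: [0.4887, 0.3676, 0.0912]
ee_rot: [0.071, 3.073, -0.005]
contact_force: [-1.2, -0.2, -0.3]
finger_gap: 0.0001
```

```bash
python3 go.py .486 .373 .061
```

```text
21.35 [0.4887 0.3676 0.0912] F [-1.2415 -0.2288 -0.2601] gap 5.647660160572771e-05 
M [-0.9966  0.0457 -0.0682] [ 0.068  -0.005  -0.9977] q [ 0.5366  0.3071  1.73   -0.0451  1.0489 -0.9669]
units [0.2014 0.2134 1.1983] turn units -0.1147704644614056
```

Emit:
apply_moves([
  [0.1, 0.1, 0.3, 0],
  [0.1, 0.1, 0.3, 0],
  [0, 0, 0.3, 0],
  [0, 0, 0.15, 0],
  [0, 0, 0, 0],
  [0, 0, 0, 0],
  [0, 0, 0, 0],
  [0, 0, 0, 0],
  [0, 0, 0, 0],
  [0, 0, 0, 0],
])

```text
time: 22.35
position: [0.4875, 0.3748, 0.0659]
ee_rot: [0.07, 3.068, -0.0]
contact_force: [0.1, -0.3, 0.1]
finger_gap: -0.0001
```

```bash
python3 go.py .486 .373 .061;  python3 - <<'E'
from bench import vision;import cv2,numpy as np
a=vision.grab_frame("scene")
cv2.imwrite("pics/c6.png",cv2.resize(a[140:230,340:440],None,fx=5,fy=5,interpolation=cv2.INTER_CUBIC))
E
```

```text
22.35 [0.4875 0.3748 0.0659] F [ 0.1302 -0.2544  0.0683] gap -0.00013907789333789344 
M [-0.9963  0.0453 -0.0729] [ 0.0729 -0.002  -0.9973] q [ 0.548   0.3459  1.7355 -0.0471  0.9995 -0.9531]
units [ 0.071  -0.0732  0.1916] turn units -0.11041726816189423
```

View pics/c6.png

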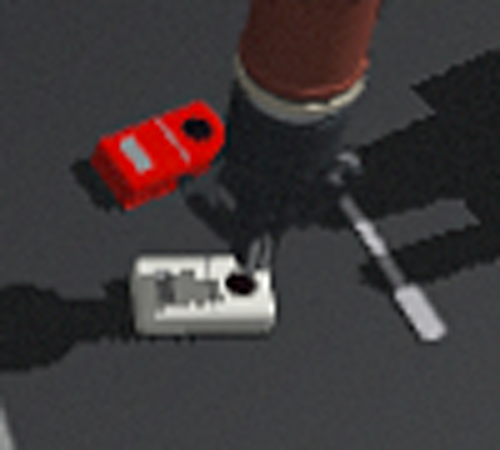

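The tips are over the white oblong's window (240,285). I nudge, and project the tip to check the lean seen in the image.

Emit:
apply_moves([
  [0.07, -0.07, 0.18, 0],
  [0, 0, 0, 0],
  [0, 0, 0, 0],
  [0, 0, 0, 0],
  [0, 0, 0, 0],
  [0, 0, 0, 0],
  [0, 0, 0, 0],
  [0, 0, 0, 0],
  [0, 0, 0, 0],
  [0, 0, 0, 0],
])

```text
time: 23.4
position: [0.4859, 0.3729, 0.061]
ee_rot: [0.07, 3.068, -0.0]
contact_force: [0.2, 0.2, -0.4]
finger_gap: -0.0001
```

```bash
python3 go.py .486 .373 .061
python3 - <<'E'
from h import *
def pr(p):
    c=P["scene"];q=c["world_to_cam"]@np.array([*p,1]);a,b=q[0]/-q[2],-q[1]/-q[2];k=1+c["k1"]*(a*a+b*b);return (c["cx"]+c["fx"]*k*a-339.6)*5,(c["cy"]+c["fy"]*k*b-139.6)*5
print(pr((.4885,.3748,.052)),pr((.4867,.3732,.026)))
E
```

```text
23.4 [0.4859 0.3729 0.061 ] F [ 0.2089  0.2421 -0.4352] gap -0.00010062576165377596 
M [-0.9963  0.0454 -0.0731] [ 0.0731 -0.0019 -0.9973] q [ 0.5467  0.3479  1.7437 -0.0474  0.9889 -0.9537]
units [-0.0019  0.0027  0.0008] turn units -0.1115433687236933
(np.float64(250.7316188639095), np.float64(263.4680922840523)) (np.float64(240.78328092256982), np.float64(283.7069198026985))
```

Emit:
apply_moves([
  [0, 0, 0, 0],
  [0, 0, 0, 0],
  [0, 0, 0, 0],
  [0, 0, 0, 0],
  [0, 0, 0, 0],
  [0, 0, 0, 0],
  [0, 0, 0, 0],
  [0, 0, 0, 0],
  [0, 0, 0, 0],
  [0, 0, 0, 0],
])

```text
time: 24.4
position: [0.486, 0.3729, 0.061]
ee_rot: [0.07, 3.068, -0.0]
contact_force: [0.2, -1.2, -0.3]
finger_gap: 0.0001
```

Emit:
apply_moves([
  [0, 0, 0, 0],
  [0, 0, 0, 0],
  [0, 0, 0, 0],
  [0, 0, 0, 0],
  [0, 0, 0, 0],
  [0, 0, 0, 0],
  [0, 0, 0, 0],
  [0, 0, 0, 0],
  [0, 0, 0, 0],
  [0, 0, 0, 0],
])

```text
time: 25.4
position: [0.486, 0.3729, 0.061]
ee_rot: [0.07, 3.068, -0.0]
contact_force: [-0.3, -0.0, -0.2]
finger_gap: -0.0
```

Emit:
apply_moves([
  [0, 0, -0.8, 0],
  [0, 0, -1, 0],
  [0, 0, -1, 0],
  [0, 0, -1, 0],
  [0, 0, -1, 0],
  [0, 0, -1, 0],
  [0, 0, -1, 0],
  [0, 0, -1, 0],
  [0, 0, -1, 0],
  [0, 0, -0.6, 0],
])

```text
time: 26.4
position: [0.4661, 0.3719, 0.3002]
ee_rot: [0.07, 3.075, -0.007]
contact_force: [0.5, -1.3, 0.3]
finger_gap: -0.0001
```

Emit:
apply_moves([
  [0.7, 0.9, 0, 0],
  [0.8, 0.9, 0, 0],
  [0.8, 0.9, 0, 0],
  [0.8, 0.9, 0, 0],
  [0.8, 0.9, 0, 0],
  [0.8, 0.9, 0, 0],
  [0.6, 0.7, 0, 0],
  [0.3, 0.4, 0, 0],
  [0, 0, 0, 0],
  [0, 0, 0, 0],
])

```text
time: 27.4
position: [0.3311, 0.5458, 0.2902]
ee_rot: [0.074, 3.072, -0.009]
contact_force: [0.5, -0.6, 0.1]
finger_gap: 0.0002
```

```bash
python3 go.py .3 .55 .3
python3 - <<'E'
from bench import vision,sensors;import cv2,numpy as np
a=vision.grab_frame("scene");b=vision.grab_frame("top")
cv2.imwrite("pics/c7.png",np.hstack([cv2.resize(a[130:310,180:440],None,fx=1.5,fy=1.5),cv2.resize(b[110:290,120:380],None,fx=1.5,fy=1.5)]))
print(np.abs(sensors.sense()["joint_vel"]).max())
E
```

```text
27.4 [0.3311 0.5458 0.2902] F [ 0.5253 -0.6332  0.0515] gap 0.00017057551442146543 
M [-0.9964  0.0482 -0.069 ] [ 0.0688 -0.0076 -0.9976] q [ 0.9322  0.2062  1.4607 -0.0603  1.44   -0.5833]
units [ 1.2196  0.1062 -0.4784] turn units -0.14577881733060516
0.007671364545108105
```

View pics/c7.png

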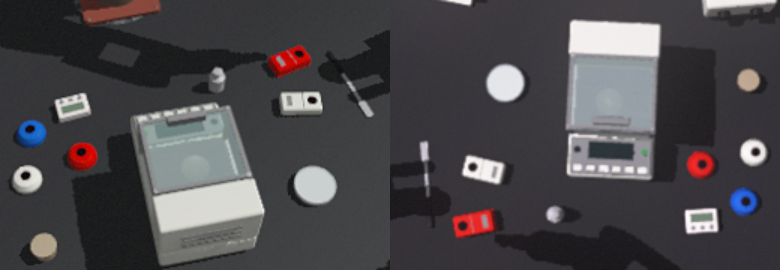

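The cover is still shut (front rim flush at about (611,130) in the right panel), everything else looks undisturbed, and the hand is clear. Handing in.

```bash
python3 -c "
from bench import robot
print(robot.sign_off())"
```

```text
the job is handed in; nothing more can be done
None
```

I shut the cover, tared with the round switch, then printed with the oblong one, and handed the job in at about 27.5 s. The sign-off gives no verdict, and I did not read the display to confirm the zero.

- **Cover:** I pushed the bar's rear face with closed fingertips until the cover stopped moving. The force then read 12.6 N. The last pictures show the front rim flush with no gap.
- **Round switch (tare):** I held the fingertips about 20 mm above the white round switch's window for about 3 s, without touching it. The two camera views of that window agreed within 1 mm.
- **Oblong switch (print):** I did the same above the white oblong switch's window, also for about 3 s and without contact.
- **Final state:** In the last pictures both switches and the other objects look to be where they were. The hand ended up well clear, at (0.33, 0.55, 0.29).

**Small disagreements:**
- Pressing against the stop left the tool tilted about 4°. I allowed for this when placing the fingertips.
- Over the oblong switch, the tips looked about 1 px (roughly 3 mm) off the position I calculated, well inside the window's 12 mm radius.

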